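Sort the sample containers into their colour trays

ROBOT

A 6-joint arm with a two-finger parallel gripper is mounted at the origin on the work surface. World frame = base frame: x ahead of the robot, y to its left, z up, the work surface at z = 0. Lengths are in mm, angles in degrees, forces in N, time in s.
With the tool pointing down it reaches from about 300 to 850 mm from the base axis. Payload 4.2 kg.
Tool frame: the origin (TCP) lies between the finger pads; the fingertips stand ahead of it and the grasp point (between the pads) lies 3 mm ahead of it (nose_length is the z of the fingertips in the tool frame, in mm); z points along the fingers, y is the line along which they close (so a half turn about z gives the same grasp; the last joint's range is limited). The gripper opens to 91 mm and grips with 3 to 60 N. Pads are 32 mm wide; open, the fingers measure 118 mm over their backs; the gripper's body (76 mm by 178 mm) begins 60 mm behind the grasp point.
Start: joints at [63.484, 18.312, 89.639, -0, 72.044, -1.146], TCP at [246.374, 519.558, 235.976] pointing down, gripper open.
Joint ranges: [-177.97, 177.97], [-48.28, 115.42], [12.27, 149.76], [-77.06, 257.06], [2.81, 150.46], [-146.56, 146.56]. Speed limits (degrees/s): [147.25, 147.25, 180, 180, 180, 180].

INTERFACE

Orientations are given as [roll, pitch, yaw] about the fixed x, y, z axes, in that order (R = Rz(yaw) Ry(pitch) Rx(roll)).
In Python, from workcell import state, grab_frame, camera_params, job_done, nose_length gives the robot as it stands.
- The arm moves only by the tool step_arm, never from a script. Its argument "plan" is a list that holds one entry, the list of rows, each a list of 5 numbers: the shift along the tool's x, y, z in cm, then the turn about the tool's z in rad, then the opening, from 0 (shut) to 1 (fully open). In form: [[[x, y, z, turn, gripper], ...]]. A call has 1 to 20 rows; each row is the pose to reach, as a shift and turn from the pose commanded when the call began, along the tool's axes at that moment; what a row does not reach only later rows make up. A row lasts 1/8 s, in which the tool goes at most 62.5 mm and 10.7 degrees, less where a joint would pass 70% of its speed; a pose out of reach is approached as far as the arm can. A call with a gripper value outside its range is refused whole. The fingers move at their own pace and stop on an object; "newtons" is the grip in N (left out, the last holds). Time passes only in rows, so rows that repeat a pose let the fingers close. It gives the time, the measured TCP pose, the force, the opening and the grip force at its end, in the units of the state.
- state(): the state, without advancing time (a new reading comes with each control period).
- grab_frame(name): name is "scene" or "top" or "wrist"; returns the picture (400x640x3 uint8, blue, green, red); there is no depth.
- camera_params(name): a dict with "camera_matrix" (3x3 intrinsics, pixels), "R" (3x3) and "t" (3): a world point X has camera coordinates R X + t; the wrist camera has in their place "mount" (4x4, takes a point from camera to tool coordinates, whose origin is the TCP and whose axes are the flange's). Camera axes: x right, y down, z forward; pixel columns grow to the right and rows downward; lengths in mm; the calibration is good to about 2 mm. A picture is of the moment at which its call begins: read the wrist's pose just before it. camera_params takes no time and is no camera call.
- job_done(): hands the job in; it is judged then, once.
The state is a dict: "time_s": time; "qpos": joint angles; "qvel": joint speeds; "effort": joint torques, N m; "ee_pos": TCP position; "ee_rot": TCP orientation; "force": force on the tool from outside, world axes, zero at the start; "torque": the same for the moment, N m; "gripper_width": finger opening in mm; "gripper_force": force on a finger pad.
Only numpy, scipy, OpenCV 4.12 (cv2) and the standard library are available. Lean on these libraries where they do the work, as an engineer would, in place of code of your own. Each camera call takes 0.05 s, during which the arm holds its last target. There are 200 camera calls.

TASK

Sort the five sample containers on the lab bench into the trays by the colour of their caps: blue caps into the blue tray, red caps into the red tray, the yellow cap into the yellow tray. Stand each one upright on the tray floor with only one to a bay, never tip any of them over on the way, and leave the beaker and the calculator where they are.

Things in the scene. Friction and masses are not known exactly. Their poses are not given: they have to be found in the camera images.
- bottle_blue_mid (a point): white plastic round bottle, slender, with a blue screw cap, standing upright, loose; 85 mm tall, body 36 mm in diameter; above 60 mm it narrows to a cap 28 mm in diameter and 19 mm high. This point is its centre, 42.5 mm above its underside; z along its axis, up; its yaw means nothing. Weighs 60 to 170 g
- jar_blue_mid (a point): white plastic round jar, squat, with a blue screw cap, standing upright, loose; 64 mm tall, body 46 mm in diameter; the cap, 47 mm in diameter, takes the top 16 mm. This point is its centre, 32 mm above its underside; z along its axis, up; its yaw means nothing. Weighs 60 to 170 g
- bottle_red_mid (a point): amber glass round bottle, slender, with a red screw cap, standing upright, loose; 85 mm tall, body 36 mm in diameter; above 60 mm it narrows to a cap 28 mm in diameter and 19 mm high. This point is its centre, 42.5 mm above its underside; z along its axis, up; its yaw means nothing. Weighs 60 to 170 g
- jar_red_mid (a point): amber glass round jar, squat, with a red screw cap, standing upright, loose; 64 mm tall, body 46 mm in diameter; the cap, 47 mm in diameter, takes the top 16 mm. This point is its centre, 32 mm above its underside; z along its axis, up; its yaw means nothing. Weighs 60 to 170 g
- jar_yellow_mid (a point): grey plastic round jar with a yellow screw cap, standing upright, loose; 72 mm tall, body 40 mm in diameter; above 48 mm it narrows to a cap 34 mm in diameter and 18 mm high. This point is its centre, 36 mm above its underside; z along its axis, up; its yaw means nothing. Weighs 60 to 170 g
- tray_blue: blue plastic open tray, fixed to the bench, 76 x 147 mm outside (its x by its y), 15 mm high, walls 5 mm thick, floor 5 mm thick; one low divider across the middle, as high as the walls, makes two bays side by side along its y, each 66 mm square inside, with centres at y = +35.5 and -35.5 mm, x = 0. Takes both blue-capped containers, one per bay. Origin: centre of its underside; z up. Its x axis points away from the robot, give or take 0.25 rad
- tray_red: red plastic open tray, fixed to the bench, 76 x 147 mm outside (its x by its y), 15 mm high, walls 5 mm thick, floor 5 mm thick; one low divider across the middle, as high as the walls, makes two bays side by side along its y, each 66 mm square inside, with centres at y = +35.5 and -35.5 mm, x = 0. Takes both red-capped containers, one per bay. Origin: centre of its underside; z up. Its x axis points away from the robot, give or take 0.25 rad
- tray_yellow: yellow plastic open tray, fixed to the bench, 76 x 147 mm outside (its x by its y), 15 mm high, walls 5 mm thick, floor 5 mm thick; one low divider across the middle, as high as the walls, makes two bays side by side along its y, each 66 mm square inside, with centres at y = +35.5 and -35.5 mm, x = 0. Takes the yellow-capped jar, in either bay. Origin: centre of its underside; z up. Its x axis points away from the robot, give or take 0.25 rad
- beaker: bystander: empty clear glass beaker, 70 mm across, 90 mm high, loose, at one side of the work; origin at the centre of its underside
- calculator: bystander: black pocket calculator lying flat, 150 x 78 x 18 mm, loose, at one side of the work; origin at the centre of its underside
There are look-alikes about, which are no part of the job. What is shaped like the part that bears bottle_red_mid but pink or purple is not meant. There is more than one size of the tray_red; the one meant has the size given above.

How it is judged (in metres and radians):
At the end, for the whole second after the job is handed in: Every container is released and at rest, upright within 0.1 rad, on the floor (height within 5 mm) of the tray of its cap's colour, its centre within 18 mm of a bay's centre along both tray axes; the two in the blue tray, and the two in the red, are in different bays (x of bottle_blue_mid in the frame of tray_blue between -0.018 and 0.018 m and z of bottle_blue_mid in the frame of tray_blue between 0.0425 and 0.0525 m and angle between each of bottle_blue_mid, jar_blue_mid, bottle_red_mid, jar_red_mid, jar_yellow_mid's own z axis and vertical below 0.1 rad and linear speed of each of bottle_blue, jar_blue, bottle_red, jar_red, jar_yellow below 0.02 m/s and angular speed of each of bottle_blue, jar_blue, bottle_red, jar_red, jar_yellow below 0.3 rad/s and x of jar_blue_mid in the frame of tray_blue between -0.018 and 0.018 m and z of jar_blue_mid in the frame of tray_blue between 0.032 and 0.042 m and x of bottle_red_mid in the frame of tray_red between -0.018 and 0.018 m and z of bottle_red_mid in the frame of tray_red between 0.0425 and 0.0525 m and x of jar_red_mid in the frame of tray_red between -0.018 and 0.018 m and z of jar_red_mid in the frame of tray_red between 0.032 and 0.042 m and x of jar_yellow_mid in the frame of tray_yellow between -0.018 and 0.018 m and z of jar_yellow_mid in the frame of tray_yellow between 0.036 and 0.046 m and ((y of bottle_blue_mid in the frame of tray_blue between 0.018 and 0.054 m and y of jar_blue_mid in the frame of tray_blue between -0.054 and -0.018 m) or (y of bottle_blue_mid in the frame of tray_blue between -0.054 and -0.018 m and y of jar_blue_mid in the frame of tray_blue between 0.018 and 0.054 m)) and ((y of bottle_red_mid in the frame of tray_red between 0.018 and 0.054 m and y of jar_red_mid in the frame of tray_red between -0.054 and -0.018 m) or (y of bottle_red_mid in the frame of tray_red between -0.054 and -0.018 m and y of jar_red_mid in the frame of tray_red between 0.018 and 0.054 m)) and (y of jar_yellow_mid in the frame of tray_yellow between 0.018 and 0.054 m or y of jar_yellow_mid in the frame of tray_yellow between -0.054 and -0.018 m)); the robot touches nothing.
It fails at once if a container is tipped more than 0.8 rad (angle between any of bottle_blue_mid, jar_blue_mid, bottle_red_mid, jar_red_mid, jar_yellow_mid's own z axis and vertical above 0.8 rad).
It fails at once if the beaker or the calculator is moved more than 30 mm (distance of any of beaker, calculator from where it was at the start of the episode above 0.03 m).
It also fails if it takes over 120 s, if anything falls off the work surface, if the arm or the gripper's body presses on something with over 40 N, if the wrist force passes 120 N, or if a joint passes its speed limit or range.

## Working session

There is one attempt and no reset: what is moved stays moved. The work goes in short steps, Python scripts to look and compute and a tool call to move; the robot and the scene stay as the last step left them, time stands still between calls to the robot, and variables do not carry over. Pictures are saved under pics/ and viewed, at most 14 in all, crops included, and the job is handed in when it is done.

Besides the shell and the picture viewer there is one more tool, called after "Call:" in YAML: its name, and indented under it one key for each argument. step_arm: Moves the arm, as the interface text tells. Its arguments: {"type":"object","properties":{"plan":{"type":"array","items":{"type":"array","items":{"type":"array","items":{"type":"number"}}}},"newtons":{"type":"number"}},"required":["plan"]}

```bash
mkdir -p pics
python3 - <<'E'
from workcell import *
import cv2
print(state()); print(nose_length() if callable(nose_length) else nose_length)
for n in("scene","top"):
    cv2.imwrite(f"pics/{n}0.png",grab_frame(n))
    p=camera_params(n); print(n,p)
print(camera_params("wrist"))
E
```

```text
{'time_s': 0.0, 'qpos': array([ 6.34841358e+01,  1.83520892e+01,  8.97061604e+01, -1.10910303e-03,
        7.20428236e+01, -1.14590905e+00]), 'qvel': array([-0.03980862,  0.01350035, -0.05740958, -0.11958277,  0.03185416,
        0.02506504]), 'effort': array([-1.50074419e-05, -4.12477076e+01, -2.31968808e+01,  7.27559673e-02,
        4.58570290e-02, -1.32839345e-04]), 'ee_pos': array([246.16476119, 519.13405257, 235.11741082]), 'ee_rot': array([-1.79898926e+02, -9.67056859e-04,  1.54630387e+02]), 'force': array([ 0.01272824,  0.32738268, -0.0606788 ]), 'torque': array([ 0.03310323, -0.02009503, -0.03533031]), 'gripper_force': 0.0, 'gripper_width': 91.04316617758317}
22.0
scene {'camera_matrix': array([[458.86973528,   0.        , 317.6419752 ],
       [  0.        , 458.86973528, 197.45474062],
       [  0.        ,   0.        ,   1.        ]]), 'R': array([[-0.56299688,  0.8264553 , -0.00247735],
       [ 0.63535715,  0.43089633, -0.64081951],
       [-0.5285412 , -0.36235339, -0.76768758]]), 't': array([ 272.10478401, -305.87403974, 1496.12353645])}
top {'camera_matrix': array([[
[... 177 characters left out ...]
996297 ,  0.01686943],
       [-0.98154051,  0.01775147, -0.19042875],
       [ 0.19005877, -0.02062396, -0.98155607]]), 't': array([ 12.8053622 , 558.27610549, 957.71365211])}
{'camera_matrix': array([[287.98203667,   0.        , 326.39362955],
       [  0.        , 287.98203667, 198.01326215],
       [  0.        ,   0.        ,   1.        ]]), 'mount': array([[-5.74085778e-04, -9.65407932e-01, -2.60743543e-01,
         7.50198753e+01],
       [ 9.99999805e-01, -4.89801379e-04, -3.88226410e-04,
        -2.32260751e-01],
       [ 2.47084309e-04, -2.60743715e-01,  9.65408025e-01,
        -1.49918433e+02],
       [ 0.00000000e+00,  0.00000000e+00,  0.00000000e+00,
         1.00000000e+00]])}
```

View pics/top0.png

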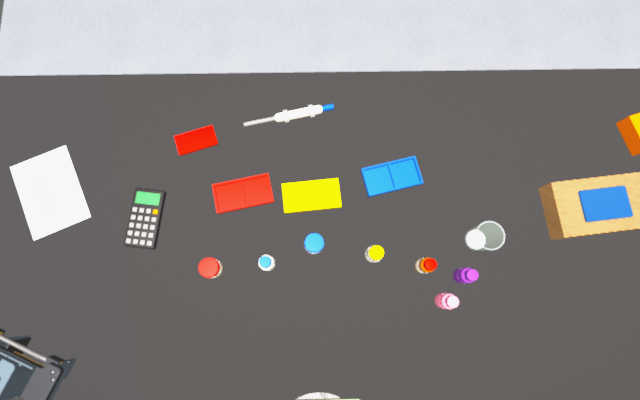

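View pics/scene0.png

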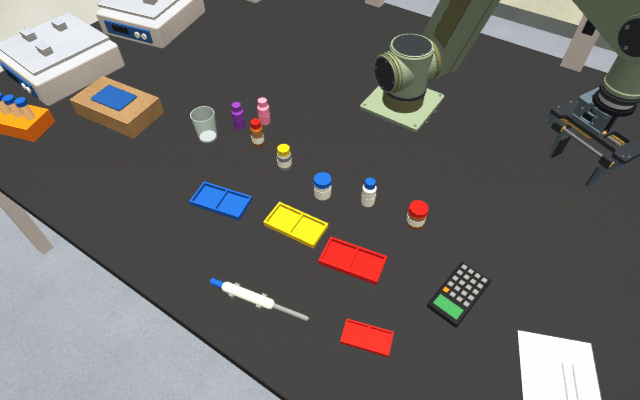

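The top view shows two red trays: a small one at (196,140) and a large one at (243,193). The yellow tray is at (312,195) and the blue tray at (392,176). The blue pad at (606,203) sits on a wooden block, so it isn't a tray. Caps in the top view:

| Container | Pixel | Note |
|---|---|---|
| Red jar | (209,268) | |
| Blue bottle | (266,262) | |
| Blue jar | (314,243) | |
| Yellow jar | (375,253) | |
| Red bottle | (427,265) | |
| Purple bottle | (466,275) | look-alike |
| Pink bottle | (447,301) | look-alike |

The beaker is at (485,237) and the calculator at (145,218). Next I'll measure and make one enlarged crop to confirm the ambiguous ones.

```bash
cat > h.py <<'E'
import numpy as np, cv2
from workcell import *
def ray(p,uv):
    K,R,t=p["camera_matrix"],np.array(p["R"]),np.array(p["t"])
    d=R.T@np.linalg.inv(K)@[uv[0],uv[1],1]; return -R.T@t,d/np.linalg.norm(d)
def onz(p,uv,z):
    o,d=ray(p,uv); return o+d*(z-o[2])/d[2]
def tri(r):
    A=sum(np.eye(3)-np.outer(d,d) for o,d in r); b=sum((np.eye(3)-np.outer(d,d))@o for o,d in r)
    return np.linalg.solve(A,b)
RNG={"red":[(0,5),(174,180)],"yellow":[(22,33)],"blue":[(95,122)]}
def blobs(im,c,amin=60):
    h=cv2.cvtColor(im,cv2.COLOR_BGR2HSV); m=0
    for a,b in RNG[c]: m=m|cv2.inRange(h,(a,150,90),(b,255,255))
    cs,_=cv2.findContours(m,cv2.RETR_EXTERNAL,cv2.CHAIN_APPROX_NONE)
    return [k for k in cs if cv2.contourArea(k)>=amin]
def cen(k):
    M=cv2.moments(k); return M["m10"]/M["m00"],M["m01"]/M["m00"]
E
python3 - <<'E'
from h import *
pt=camera_params("top")
for n in("top","scene"):
    im=cv2.imread(f"pics/{n}0.png"); p=camera_params(n)
    for c in RNG:
        for k in blobs(im,c,40):
            u=cen(k); A=cv2.contourArea(k); s=f"{n} {c} {np.round(u,1)} A={A:.0f} xy@70 {onz(p,u,70)[:2].round()}"
            if A>500:
                w=np.array([onz(p,q,15)[:2] for q in k[:,0]],np.float32)
                r=cv2.minAreaRect(w); bx=cv2.boxPoints(r); s+=f" RECT@15 c={np.round(r[0],1)} size={np.round(r[1],1)} ang={r[2]:.1f}"
            print(s)
im=cv2.imread("pics/top0.png")
a=cv2.resize(im[115:315,165:505],None,fx=2.3,fy=2.3,interpolation=cv2.INTER_CUBIC); cv2.imwrite("pics/crop1.png",a)
E
```

```text
top red [430.2 263.9] A=106 xy@70 [ 411. -272.]
top red [208.2 267. ] A=319 xy@70 [414. 251.]
top red [242.3 192.8] A=1682 xy@70 [591. 173.] RECT@15 c=[604.2 181.5] size=[ 79.7 149. ] ang=11.1
top red [195.4 139.7] A=810 xy@70 [728. 291.] RECT@15 c=[748.9 306. ] size=[ 58.6 106.5] ang=17.1
top yellow [376.4 252.2] A=162 xy@70 [ 441. -146.]
top yellow [311. 195.] A=1684 xy@70 [583.   7.] RECT@15 c=[595.2   5.6] size=[ 80.5 149.2] ang=5.0
top yellow [635.7 121.2] A=109 xy@70 [ 761. -828.]
top blue [316.1 239. ] A=134 xy@70 [475.  -3.]
top blue [605.  203.4] A=1349 xy@70 [ 549. -714.] RECT@15 c=[ 559.5 -755.8] size=[ 79.8 123.5] ang=5.8
top blue [391.6 175.8] A=1594 xy@70 [ 628. -193.] RECT@15 c=[ 642.8 -205.4] size=[ 78.5 149.9] ang=12.8
top blue [327.9 106.9] A=50 xy@70 [811. -41.]
scene red [366.8 337.2] A=1241 xy@70 [776. 318.] RECT@15 c=[752.7 309.2] size=[ 58.7 104.7] ang=17.1
scene red [352.6 259.9] A=1826 xy@70 [637. 200.] RECT@15 c=[605.3 183.2] size=[ 85.7 149.2] ang=10.9
scene red [417.9 208.9] A=276 xy@70 [422. 257.]
scene red [255.3 123.3] A=82 xy@70 [ 400. -275.]
scene yellow [295.6 224.2] A=1552 xy@70 [629.  35.] RECT@15 c=[595.9   7.5] size=[ 85.7 152.6] ang=5.0
scene yellow [283.1 149.7] A=118 xy@70 [ 442. -143.]
scene blue [215.6 282.3] A=68 xy@70 [853. -16.]
scene blue [220.5 200.3] A=1362 xy@70 [ 674. -163.] RECT@15 c=[ 644.3 -203.1] size=[ 85.4 154.1] ang=13.0
scene blue [369.7 182.8] A=96 xy@70 [414. 115.]
scene blue [322.1 180. ] A=225 xy@70 [475.   8.]
scene blue [13.5 99.9] A=170 xy@70 [ 731. -956.]
scene blue [113.4  97.3] A=578 xy@70 [ 551. -713.] RECT@15 c=[ 513.7 -785.9] size=[ 82.5 128.5] ang=5.7
scene blue [19.6 78.5] A=71 xy@70 [  656. -1039.]
scene blue [125.   29.6] A=346 xy@70 [ 268. -989.]
```

View pics/crop1.png

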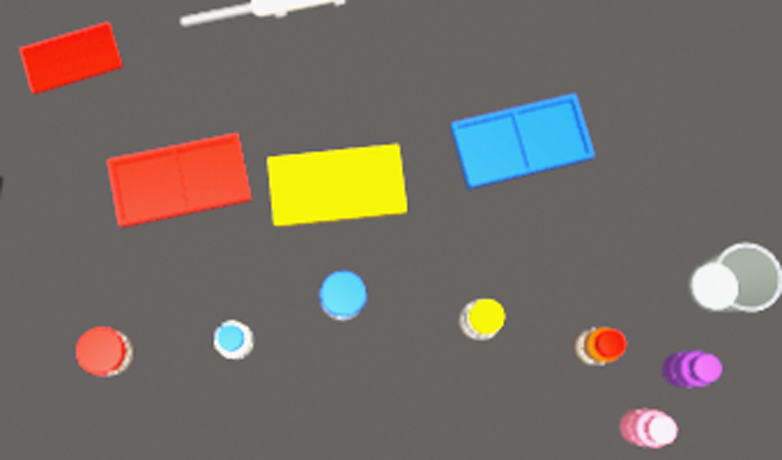

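The crop confirms two choices. The amber bottle with the red cap is at crop (605,345), which is full-frame (428,265); the purple and pink bottles are not meant. The large red tray at crop (180,180) measures 80x149 mm, matching 76x147; the small one measures 59x106. Next I'll triangulate the caps.

```bash
cat > tri.py <<'E'
from h import *
import sys
RNG["blue"]=[(85,125)]; RNG["red"]=[(0,5),(172,180)]
W={"jar_red":("red",(208,267),(418,209),59),"bottle_red":("red",(430,264),(255,123),78),"bottle_blue":("blue",(266,262),(370,183),78),"jar_blue":("blue",(315,242),(322,180),59),"jar_yellow":("yellow",(376,252),(283,150),66)}
tag=sys.argv[1]
I={n:cv2.imread(f"pics/{n}{tag}.png") for n in("top","scene")}; P={n:camera_params(n) for n in I}
for k,(c,a,b,z) in W.items():
    us=[]
    for n,g in(("top",a),("scene",b)):
        bl=min(blobs(I[n],c,25),key=lambda q:np.hypot(*(np.array(cen(q))-g))); us.append(cen(bl))
    X=tri([ray(P["top"],us[0]),ray(P["scene"],us[1])])
    print(k,np.round(us,1).tolist(),"tri",X.round(1),"top@z",onz(P["top"],us[0],z)[:2].round(1),"scene@z",onz(P["scene"],us[1],z)[:2].round(1))
E
python3 tri.py 0
```

```text
jar_red [[208.2, 267.0], [417.9, 208.9]] tri [414.4 253.9  59.9] top@z [414.7 253.6] scene@z [413.4 254.1]
bottle_red [[430.2, 263.9], [255.3, 123.3]] tri [ 409.6 -267.6   80.9] top@z [ 410.4 -269.7] scene@z [ 406.9 -268.6]
bottle_blue [[316.1, 239.0], [369.7, 182.8]] tri [449.2  59.1  88.3] top@z [474.1  -3. ] scene@z [421.  118.5]
jar_blue [[316.1, 239.0], [322.1, 180.0]] tri [473.1   1.1  64.6] top@z [476.2  -3.5] scene@z [466.7   3. ]
jar_yellow [[376.4, 252.2], [283.1, 149.7]] tri [ 440.5 -145.4   67.5] top@z [ 441.2 -146.6] scene@z [ 439.  -145.4]
```

Call:
step_arm:
  plan:
    - [[0,0,0,0.18,1],[0,0,0,0.36,1],[0,0,0,0.54,1],[0,0,0,0.72,1],[0,0,0,0.9,1],[0,0,0,1.08,1],[0,0,0,1.128,1],[0,0,0,1.128,1]]

```text
time_s: 1.1
ee_pos: [246.3, 519.3, 235.5]
ee_rot: [-180.0, 0.0, 90.0]
force: [-0.6, 0.6, 0.5]
gripper_width: 91.2
gripper_force: 0.0
```

```bash
sed -i 's/(a,150,90)/(a,110,90)/' h.py; python3 tri.py 0 | grep blue
```

```text
bottle_blue [[265.0, 261.5], [369.7, 182.8]] tri [423.1 118.3  80. ] top@z [423.8 117.5] scene@z [420.9 118.5]
jar_blue [[313.8, 242.2], [322.1, 180.0]] tri [468.1   2.9  60.4] top@z [468.6   2.1] scene@z [466.6   3.1]
```

Call:
step_arm:
  plan:
    - [[-4.4,2.8,0,0,1],[-8.9,5.6,0,0,1],[-13.3,8.4,0,0,1],[-17.7,11.2,0,0,1],[-22.1,14.0,0,0,1],[-26.5,16.8,0,0,1],[-26.5,16.8,5,0,1],[-26.5,16.8,10,0,1],[-26.5,16.8,14,0,1],[-26.5,16.8,17,0,1],[-26.5,16.8,19,0,1],[-26.5,16.8,19.8,0,1],[-26.5,16.8,19.8,0,1]]
  newtons: 20

```text
time_s: 2.72
ee_pos: [414.4, 254.6, 37.9]
ee_rot: [-180.0, 0.0, 90.0]
force: [-0.2, 0.2, 0.4]
gripper_width: 91.0
gripper_force: 0.0
```

Call:
step_arm:
  plan:
    - [[0,0,0,0,0.7],[0,0,0,0,0.6],[0,0,0,0,0.5],[0,0,0,0,0.4],[0,0,0,0,0.4],[0,0,0,0,0.4],[0,0,0,0,0.4],[0,0,-0.5,0,0.4],[0,0,-1.5,0,0.4],[0,0,-3,0,0.4],[0,0,-3,0,0.4]]
  newtons: 20

```text
time_s: 4.1
ee_pos: [415.2, 255.1, 69.2]
ee_rot: [179.8, -0.1, 90.0]
force: [-0.8, 0.0, -1.3]
gripper_width: 46.7
gripper_force: 20.0
```

Call:
step_arm:
  plan:
    - [[0,0,-3,0,0.4],[-0.4,2,-5,0,0.4],[-1,5,-5,0,0.4],[-1.7,8.5,-5,0,0.4],[-2.4,12,-5,0,0.4],[-3,15,-5,0,0.4],[-3.5,17.5,-5,0,0.4],[-3.7,18.4,-5,0,0.4],[-3.7,18.4,-5,0,0.4],[-3.7,18.4,-3,0,0.4],[-3.7,18.4,-1,0,0.4],[-3.7,18.4,1,0,0.4],[-3.7,18.4,2,0,0.4],[-3.7,18.4,2.4,0,0.4],[-3.7,18.4,2.5,0,0.4],[-3.7,18.4,2.5,0,0.4]]

```text
time_s: 6.1
ee_pos: [598.7, 217.8, 43.6]
ee_rot: [179.9, -0.0, 90.0]
force: [0.1, -0.2, -1.3]
gripper_width: 46.3
gripper_force: 20.0
```

Call:
step_arm:
  plan:
    - [[0,0,0.1,0,0.4],[0,0,0.1,0,0.4],[0,0,0.1,0,0.6],[0,0,0.1,0,0.75],[0,0,0.1,0,0.75],[0,0,-1,0,0.75],[0,0,-5,0,0.75],[0,0,-10,0,1],[-2,-4,-10,0,1],[-5,-9,-10,0,1],[-8,-14,-10,0,1],[-9.9,-17.6,-10,0,1],[-9.9,-17.6,-10,0,1],[-9.9,-17.6,-6,0,1],[-9.9,-17.6,-3,0,1],[-9.9,-17.6,-1,0,1],[-9.9,-17.6,0.2,0,1],[-9.9,-17.6,0.2,0,1]]

```text
time_s: 8.35
ee_pos: [422.9, 118.8, 40.7]
ee_rot: [-180.0, 0.0, 90.0]
force: [0.5, 0.0, 0.4]
gripper_width: 90.8
gripper_force: 0.0
```

Call:
step_arm:
  plan:
    - [[0,0,0,0,0.8],[0,0,0,0,0.6],[0,0,0,0,0.5],[0,0,0,0,0.4],[0,0,0,0,0.3],[0,0,0,0,0.3],[0,0,0,0,0.3],[0,0,0,0,0.3],[0,0,-0.5,0,0.3],[0,0,-1.5,0,0.3],[0,0,-3,0,0.3],[0,0,-3,0,0.3]]
  newtons: 20

```text
time_s: 9.85
ee_pos: [423.3, 118.8, 72.2]
ee_rot: [179.8, -0.0, 90.0]
force: [0.3, 0.6, -0.1]
gripper_width: 35.7
gripper_force: 20.0
```

Run:
```python
from workcell import *
import cv2,numpy as np
cv2.imwrite("pics/top1.png",(a:=grab_frame("top"))); cv2.imwrite("pics/scene1.png",(b:=grab_frame("scene")))
cv2.imwrite("pics/v1.png",np.vstack([a[120:320,150:510],b[80:320,180:540]]))
print(state()["ee_pos"])
```

```text
[422.3166289  118.57362793  71.09450352]
```

View pics/v1.png

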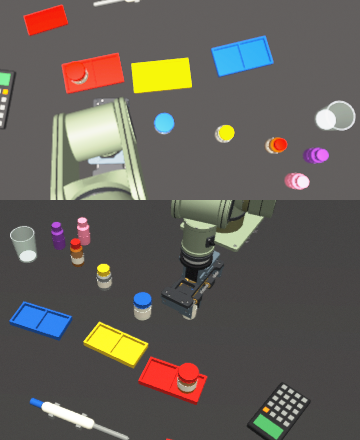

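The red jar stands in the +y bay of the big red tray, at (187,378) in the lower half, and the blue bottle is held. It goes to the blue tray's far bay next.

Call:
step_arm:
  plan:
    - [[0,0,-3,0,0.3],[0,0,-7,0,0.3],[-2,1.3,-8,0,0.3],[-5,3.2,-8,0,0.3],[-9,5.8,-8,0,0.3],[-13,8.3,-8,0,0.3],[-17,10.9,-8,0,0.3],[-21,13.5,-8,0,0.3],[-25,16,-8,0,0.3],[-29,18.6,-8,0,0.3],[-32.5,20.8,-8,0,0.3],[-34.7,22.3,-8,0,0.3],[-35.7,22.9,-8,0,0.3],[-35.7,22.9,-6,0,0.3],[-35.7,22.9,-3,0,0.3],[-35.7,22.9,0,0,0.3],[-35.7,22.9,1.5,0,0.3],[-35.7,22.9,2.3,0,0.3],[-35.7,22.9,2.6,0,0.3],[-35.7,22.9,2.6,0,0.3]]

```text
time_s: 12.45
ee_pos: [652.1, -238.6, 46.2]
ee_rot: [179.9, 0.0, 90.0]
force: [-0.4, 0.4, 0.1]
gripper_width: 35.6
gripper_force: 20.0
```

Call:
step_arm:
  plan:
    - [[0,0,0.1,0,0.3],[0,0,0.1,0,0.3],[0,0,0.1,0,0.5],[0,0,0.1,0,0.7],[0,0,0.1,0,0.7],[0,0,-1,0,0.7],[0,0,-5,0,0.7],[0,0,-10,0,1],[2,-5,-10,0,1],[4.5,-10,-10,0,1],[7,-16,-10,0,1],[9.3,-21.1,-10,0,1],[9.3,-21.1,-10,0,1],[9.3,-21.1,-6,0,1],[9.3,-21.1,-3,0,1],[9.3,-21.1,-0.5,0,1],[9.3,-21.1,0.6,0,1],[9.3,-21.1,0.6,0,1]]

```text
time_s: 14.7
ee_pos: [441.1, -145.7, 38.8]
ee_rot: [180.0, -0.0, 90.0]
force: [0.5, 0.1, 0.3]
gripper_width: 91.2
gripper_force: 0.0
```

Call:
step_arm:
  plan:
    - [[0,0,0,0,0.8],[0,0,0,0,0.6],[0,0,0,0,0.5],[0,0,0,0,0.4],[0,0,0,0,0.3],[0,0,0,0,0.3],[0,0,0,0,0.3],[0,0,0,0,0.3],[0,0,-0.5,0,0.3],[0,0,-1.5,0,0.3],[0,0,-3,0,0.3],[0,0,-3,0,0.3]]
  newtons: 20

```text
time_s: 16.2
ee_pos: [441.3, -145.8, 70.2]
ee_rot: [179.8, 0.1, 90.0]
force: [0.0, -0.2, -1.7]
gripper_width: 39.7
gripper_force: 20.0
```

Call:
step_arm:
  plan:
    - [[0,0,-3,0,0.3],[0.5,0.7,-5,0,0.3],[2,2.7,-5,0,0.3],[4,5.5,-5,0,0.3],[6.5,8.8,-5,0,0.3],[9,12.3,-5,0,0.3],[11,15,-5,0,0.3],[11.7,15.8,-5,0,0.3],[11.7,15.8,-5,0,0.3],[11.7,15.8,-3,0,0.3],[11.7,15.8,0,0,0.3],[11.7,15.8,1.5,0,0.3],[11.7,15.8,2.2,0,0.3],[11.7,15.8,2.5,0,0.3],[11.7,15.8,2.6,0,0.3],[11.7,15.8,2.6,0,0.3]]

```text
time_s: 18.2
ee_pos: [598.6, -28.7, 44.0]
ee_rot: [179.9, 0.0, 90.0]
force: [-2.2, -2.3, 3.6]
gripper_width: 39.3
gripper_force: 20.0
```

Call:
step_arm:
  plan:
    - [[0,0,0,0,0.5],[0,0,0,0,0.7],[0,0,0,0,0.7],[0,0,-1,0,0.7],[0,0,-5,0,0.7],[0,0,-10,0,1],[1,-4,-10,0,1],[2,-9,-10,0,1],[3.1,-13.1,-10,0,1],[3.1,-13.1,-10,0,1],[3.1,-13.1,-6,0,1],[3.1,-13.1,-3,0,1],[3.1,-13.1,-0.5,0,1],[3.1,-13.1,0.5,0,1],[3.1,-13.1,0.5,0,1]]

```text
time_s: 20.08
ee_pos: [468.1, 2.5, 37.9]
ee_rot: [180.0, -0.0, 90.0]
force: [0.2, -0.1, 0.7]
gripper_width: 91.3
gripper_force: 0.0
```

Call:
step_arm:
  plan:
    - [[0,0,0,0,0.8],[0,0,0,0,0.6],[0,0,0,0,0.5],[0,0,0,0,0.4],[0,0,0,0,0.4],[0,0,0,0,0.4],[0,0,0,0,0.4],[0,0,-0.5,0,0.4],[0,0,-1.5,0,0.4],[0,0,-3,0,0.4],[0,0,-3,0,0.4]]
  newtons: 20

```text
time_s: 21.45
ee_pos: [468.3, 2.6, 69.2]
ee_rot: [179.8, -0.0, 90.0]
force: [0.1, -1.5, -1.5]
gripper_width: 46.3
gripper_force: 20.0
```

Run:
```python
from workcell import *
import cv2,numpy as np
cv2.imwrite("pics/top2.png",(a:=grab_frame("top"))); cv2.imwrite("pics/scene2.png",(b:=grab_frame("scene")))
cv2.imwrite("pics/v2.png",np.vstack([a[120:320,150:510],b[80:320,180:540]]))
```

```text
(no output)
```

View pics/v2.png

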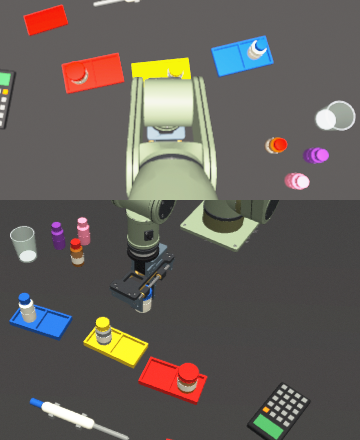

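The blue bottle stands in the blue tray at (27,308) and the yellow jar in the yellow tray at (103,330). The blue jar is held.

Call:
step_arm:
  plan:
    - [[0,0,-3,0,0.4],[0,0,-7,0,0.4],[-1,1,-8,0,0.4],[-3,3,-8,0,0.4],[-6,5.8,-8,0,0.4],[-9,8.8,-8,0,0.4],[-12,11.7,-8,0,0.4],[-15,14.6,-8,0,0.4],[-16.7,16.3,-8,0,0.4],[-17.2,16.8,-8,0,0.4],[-17.2,16.8,-8,0,0.4],[-17.2,16.8,-6,0,0.4],[-17.2,16.8,-3,0,0.4],[-17.2,16.8,0,0,0.4],[-17.2,16.8,1.5,0,0.4],[-17.2,16.8,2.2,0,0.4],[-17.2,16.8,2.5,0,0.4],[-17.2,16.8,2.6,0,0.4],[-17.2,16.8,2.6,0,0.4]]

```text
time_s: 23.92
ee_pos: [635.8, -169.5, 43.1]
ee_rot: [179.9, 0.0, 90.0]
force: [-0.9, 0.8, 3.4]
gripper_width: 46.4
gripper_force: 20.0
```

Call:
step_arm:
  plan:
    - [[0,0,0,0,0.6],[0,0,0,0,0.75],[0,0,0,0,0.75],[0,0,-1,0,0.75],[0,0,-5,0,0.75],[0,0,-10,0,1],[-1,-4,-11,0,1],[-4,-9,-11,0.15,1],[-7,-14,-11,0.3,1],[-9,-19,-11,0.436,1],[-9.9,-22.6,-11,0.436,1],[-9.9,-22.6,-11,0.436,1],[-9.9,-22.6,-7,0.436,1],[-9.9,-22.6,-3,0.436,1],[-9.9,-22.6,-1,0.436,1],[-9.9,-22.6,0.1,0.436,1],[-9.9,-22.6,0.1,0.436,1]]

```text
time_s: 26.05
ee_pos: [410.0, -268.4, 40.8]
ee_rot: [-180.0, -0.0, 65.0]
force: [0.8, 0.7, -0.6]
gripper_width: 91.1
gripper_force: 0.0
```

Call:
step_arm:
  plan:
    - [[0,0,0,0,0.8],[0,0,0,0,0.6],[0,0,0,0,0.5],[0,0,0,0,0.4],[0,0,0,0,0.3],[0,0,0,0,0.3],[0,0,0,0,0.3],[0,0,0,0,0.3],[0,0,-0.5,0,0.3],[0,0,-1.5,0,0.3],[0,0,-4,0,0.3],[0,0,-8,0,0.3],[0,0,-11,0,0.3],[0,0,-11,-0.15,0.3],[0,0,-11,-0.3,0.3],[0,0,-11,-0.436,0.3],[0,0,-11,-0.436,0.3]]
  newtons: 20

```text
time_s: 28.18
ee_pos: [409.3, -268.4, 151.5]
ee_rot: [180.0, 0.0, 89.9]
force: [0.1, -0.1, -0.8]
gripper_width: 35.4
gripper_force: 20.0
```

Call:
step_arm:
  plan:
    - [[1,0.5,0,0,0.3],[4,2,0,0,0.3],[8,3.9,0,0,0.3],[12,5.8,0,0,0.3],[16,7.8,0,0,0.3],[20,9.7,0,0,0.3],[24,11.6,0,0,0.3],[28,13.6,0,0,0.3],[32,15.5,0,0,0.3],[36,17.5,0,0,0.3],[39,19,0,0,0.3],[41,19.9,0,0,0.3],[41.6,20.2,0,0,0.3],[41.6,20.2,2,0,0.3],[41.6,20.2,5,0,0.3],[41.6,20.2,8,0,0.3],[41.6,20.2,9.5,0,0.3],[41.6,20.2,10.3,0,0.3],[41.6,20.2,10.6,0,0.3],[41.6,20.2,10.6,0,0.3]]

```text
time_s: 30.68
ee_pos: [612.1, 147.6, 46.1]
ee_rot: [179.9, -0.0, 90.0]
force: [-0.3, -0.4, -0.8]
gripper_width: 35.5
gripper_force: 20.0
```

Now I'll lower a little, release, rise and move clear to look.

Call:
step_arm:
  plan:
    - [[0,0,0.1,0,0.3],[0,0,0.1,0,0.3],[0,0,0.1,0,0.5],[0,0,0.1,0,0.7],[0,0,0.1,0,0.7],[0,0,-1,0,0.7],[0,0,-5,0,0.7],[0,0,-10,0,0.7],[0,0,-15,0,0.7],[4,-5,-18,0,0.7],[9,-10,-18,0,0.7],[14,-15,-18,0,0.7],[19,-20,-18,0,0.7],[24,-24,-18,0,0.7],[30,-28,-18,0,0.7],[34,-32,-18,0,0.7],[34,-32,-18,0,0.7]]

```text
time_s: 32.8
ee_pos: [289.2, 489.5, 225.8]
ee_rot: [180.0, -0.1, 90.1]
force: [-0.0, 0.4, 0.1]
gripper_width: 64.1
gripper_force: 0.0
```

```bash
cat > chk.py <<'E'
from h import *
RNG["blue"]=[(85,125)]
P={n:camera_params(n) for n in("top","scene")}; I={n:grab_frame(n) for n in P}
for n in I: cv2.imwrite(f"pics/{n}3.png",I[n])
T={"red":((604.5,182.3),11),"yellow":((595.5,6.5),5),"blue":((643.5,-204.3),12.9)}
crops=[]
for n in I:
    for c,((x,y),a) in T.items():
        X=P[n]["R"]@[x,y,40]+P[n]["t"]; q=P[n]["camera_matrix"]@X; u,v=(q[:2]/q[2]).astype(int)
        crops.append(cv2.resize(I[n][v-50:v+50,u-50:u+50],(260,260),interpolation=cv2.INTER_CUBIC))
cv2.imwrite("pics/v3.png",np.vstack([np.hstack(crops[:3]),np.hstack(crops[3:])]))
print(state()["ee_pos"])
E
python3 chk.py
```

```text
[288.88944697 490.14547874 225.54672165]
```

View pics/v3.png

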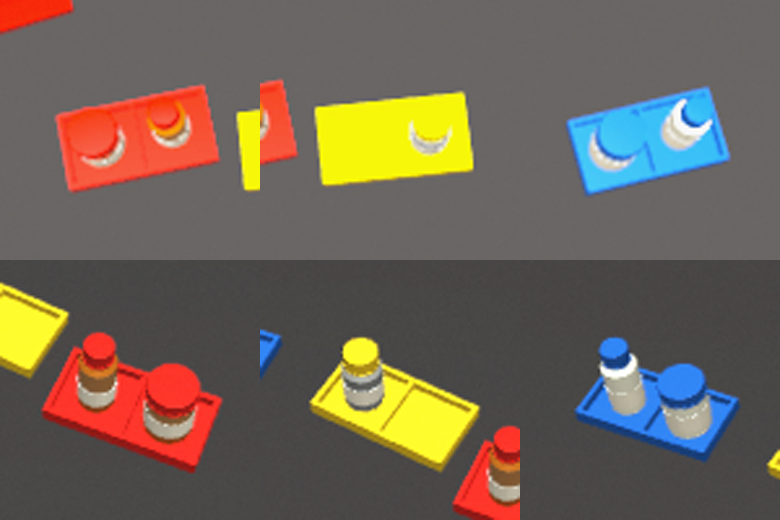

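All five stand in their own bays. The blue bottle looks slightly slanted in the scene view (crop cap at (614,350), foot near (630,412)), so I'll check that against the slant perspective would give.

Run:
```python
from h import *
RNG["blue"]=[(85,125)]
P={n:camera_params(n) for n in("top","scene")};I={n:cv2.imread(f"pics/{n}3.png") for n in P}
def pj(n,X): q=P[n]["camera_matrix"]@(P[n]["R"]@X+P[n]["t"]); return (q[:2]/q[2]).round(1)
for nm,x,y in(("bb",651.4,-238.9),("jb",635.6,-169.5),("rb",611.5,147.6)):
    for n in P: print(nm,n,[pj(n,np.array([x,y,z],float)).tolist() for z in(5,50,90)])
o=[]
for n,(x,y) in(("scene",(651.4,-238.9)),("top",(651.4,-238.9)),("scene",(611.5,147.6))):
    u,v=pj(n,np.array([x,y,45.])).astype(int); a=cv2.resize(I[n][v-30:v+30,u-22:u+22],None,fx=8,fy=8,interpolation=cv2.INTER_CUBIC)
    for z in(5,50,90):
        q=(pj(n,np.array([x,y,float(z)]))-[u-22,v-30]+.5)*8; cv2.circle(a,tuple(int(t) for t in q),4,(0,255,0),-1)
    o.append(a[:,:264] if 0 else cv2.resize(a,(260,354)))
cv2.imwrite("pics/v4.png",np.hstack(o))
```

```text
bb top [[403.5, 173.2], [407.6, 168.5], [411.6, 163.8]]
bb scene [[209.1, 198.1], [205.9, 187.1], [202.9, 176.8]]
jb top [[377.5, 179.5], [380.5, 175.0], [383.5, 170.6]]
jb scene [[232.5, 205.6], [230.0, 194.7], [227.6, 184.4]]
rb top [[256.2, 190.5], [254.0, 186.4], [251.9, 182.4]]
rb scene [[338.1, 256.3], [338.7, 245.9], [339.3, 236.2]]
```

View pics/v4.png

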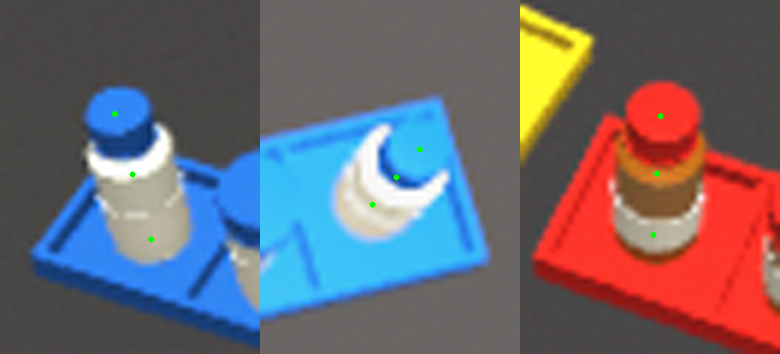

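In both views the green predicted axis of an upright bottle runs through the cap-top centre and the foot: (115,113) to (150,238) in the scene crop and (420,150) to (373,204) in the top crop. The blue bottle is upright and centred, so I'm handing in.

```bash
python3 -c "
from workcell import *
print(job_done())"
```

```text
the job is handed in; nothing more can be done
None
```

All five containers are in their colour-matched trays, one to a bay and upright in the final camera check; the beaker and calculator were never touched, and the job was handed in at about 33 s of the 120 s (no verdict was returned).

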